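Load a sample carrier into the ratchet track

ROBOT

A 7-joint arm with a two-finger parallel gripper is mounted at the origin on the work surface. World frame = base frame: x ahead of the robot, y to its left, z up, the work surface at z = 0. Lengths are in m, angles in rad, forces in N, time in s.
With the tool pointing down it reaches from about 0.4 to 0.85 m from the base axis. Payload 4.5 kg.
Tool frame: the origin (TCP) lies midway between the tips of the shut fingers; the grasp point (between the pads) lies 19 mm behind it; z points along the fingers, y is the direction in which the jaws open and shut (so a half turn about z gives the same grasp; the last joint's range is limited). The gripper opens to 85 mm and grips with 20 to 120 N. Pads are 22 mm wide; open, the fingers measure 114 mm over their backs; the gripper's body (76 mm by 85 mm) begins 54 mm behind the grasp point. The pads swing forward as they close: fully open they stand 13 mm farther back than shut.
Start: joints at [-1.07, 0.689, -0.195, 1.565, 0.157, 0.902, -0.215], TCP at [0.281, 0.558, 0.231] pointing down, gripper open.
Joint ranges: [-3.01, 3.01], [-0.46, 2.08], [-1.47, 1.51], [0.13, 2.56], [-1, 4.14], [0.04, 2.09], [-2.66, 2.66]. Speed limits (rad/s): [2.57, 2.57, 3.14, 3.14, 3.14, 3.14, 3.14].

INTERFACE

Orientations are given as a unit quaternion [x, y, z, w].
In Python, from rig import * gives the robot as it stands. The module is installed in compiled form; this text tells all that it offers.
- The arm moves only by the shell command python3 -m handwheel 'ROWS' [FORCE]. ROWS is JSON, a list of rows, each a list of 5 numbers: the shift along the tool's x, y, z in cm, then the turn about the tool's z in rad, then the finger opening in cm, from 0 to 8.54. A call has 1 to 12 rows; each row shifts and turns the commanded pose from where the row before left it, along the tool's axes as they then stand; what a row does not reach is not made up. A row lasts 1/10 s, in which the tool goes at most 50 mm and 8.59 degrees, less where a joint would pass 70% of its speed; a pose out of reach is approached as far as the arm can. A call is refused whole if a number of a shift passes 5 or a number of a turn 0.15, either way. A call with a gripper value outside its range is refused whole. The fingers move at their own pace and stop on an object; FORCE is the grip in N (left out, the last holds). Time passes only in rows, so rows that do not move let the fingers close. It gives the time, the measured TCP pose, the force and the opening at its end, in the units of the state.
- observe(): the state, without advancing time (a new reading comes with each control period).
- snapshot(name): name is "scene" or "top" or "wrist"; returns a dict with "image" (420x560x3 uint8, red, green, blue), "mtx" (3x3 intrinsics, pixels), "T" (4x4, takes a point from camera to world coordinates). Camera axes: x right, y down, z forward; pixel columns grow to the right and rows downward; lengths in m; the calibration is good to about 2 mm. The wrist camera is an equidistant fisheye: a pixel r from the principal point sees the ray r / f radians off the axis. A picture is of the moment at which its call begins. There is no depth.
- job_done(): hands the job in, once; it reports no verdict.
Trained networks look in the newest picture that a camera, given by its name, has taken for a name from the list of things; names that differ only in an ending like _2 or _b are one class to them, and where a whole thing is asked for, a point or a joint stands for the part that bears it (a point fixed in the world has none). Each returns a list of dicts, best first, with "confidence" (0 to 1); they miss things now and then, are a little off and sometimes report something else, mostly with a low value. They report only what shows in the picture. A call takes as long as a camera call. They do not tell look-alikes from the thing itself.
- search_frame(name, camera): "position" ([column, row] as shares, 0 to 1, of the picture: columns of its width, rows of its height, amid what is visible of it).
- masks_of(name, camera): "pixels" (420x560 bool, what is visible of it) and "position" ([column, row] as shares, 0 to 1, of the picture: columns of its width, rows of its height, amid what is visible of it).
- spot_point(name, camera): "position" ([column, row] as shares, 0 to 1, of the picture: columns of its width, rows of its height: a listed point, or the origin of a listed thing).
The state is a dict: "t": time; "joint_pos": joint angles; "dq": joint speeds; "joint_efforts": joint torques, N m; "ee_pos": TCP position; "tool_rot": TCP orientation; "contact_force": force on the tool from outside, world axes, zero at the start; "torque": the same for the moment, N m; "opening": finger opening in m.
Only numpy, scipy, OpenCV 4.12 (cv2) and the standard library are available. Lean on these libraries where they do the work, as an engineer would, in place of code of your own. Each camera call takes 0.05 s, during which the arm holds its last target. There are 200 camera calls.

TASK

Draw the sample carrier out of its parking bay, set it down flat in the open loading end of the track and let go. Then take it again at its tail and push it under the bridge, feeling for the first click of the sprung pawl, which holds it against the ejector; do not push on to the second click. Leave the carrier caught there and let go, without knocking over or shoving aside the beaker or the bottle.

Things in the scene. Friction and masses are not known exactly. Their poses are not given: they have to be found in the camera images.
- carrier: grey plastic sample carrier, 160 long (its y), 48 wide (x), 78 high, 0.2 to 0.4 kg. Origin: centre of the underside, z up, nose at y 80, tail at y -80. Foot 14 high, 48 wide; above it a 34 wide bar to z 44; three capped vials 21 across to z 68 at y -38, 34 and 59. Foot's +x side has two notches 11 deep: y 44 to 60 (first click), y 16 to 34 (second click)
- middle_handle (a point): grip point of the carrier's middle handle, an upright block 16 wide (carrier x), 30 long (y), z 44 to 78 over the carrier's underside. The point is on its centre line at z 66
- tail_post (a point): grip point of the carrier's tail post, an upright block 16 by 16, z 44 to 78, centred at y -70 on the carrier. The point is on its centre line at z 66
- bay: white fixed parking bay, 72 wide, 96 high. Origin on the bench; its +y is the way out. The carrier stands in it, parallel within 0.02 rad, origins within 3 mm. Back wall, cheeks and roof (underside 87 above the bench) enclose the tail post from y -94 to -50: the carrier must first be drawn about 40 along the bay's +y, then it can be lifted
- track: fixed aluminium track along its own y; carriers are pushed to +y. Origin on the bench, on the middle line under the bridge; floor top at z 6. Open loading end y -180 to -38, 56 wide inside, walls to z 24, end stop at y -180 to z 18. A funnel (y -40 to -18) narrows it to 51 wide
- bridge (a point): middle of the underside of the white bridge arm over the track: z 88 to 104, track y -8 to 8, x -55 to 30, with its post at x -55 to -37. The carrier passes under it, a gripper on the middle handle does not; the tail post stays on the near side
- ejector (a joint): white plate that meets the nose; m pushed in along track +y, 0 free, limit 0.048; spring 5 N + 150 N/m. First click at about 0.009, let go it rests on the pawl at 0.0085. Second click, about 0.035, cannot be undone. Let go before the first click, it drives the carrier back to about 0. Free, its face is at track y 64 to 104: pawl and ejector sit on one latch unit clamped there, pose not reported
- track_end (a point): centre of the track's +y end, on its floor (track y 200, z 6). On the +x side before it lies the grey latch unit, with end block to z 48, and the steel pawl arm (z 7 to 19) whose tip springs 9 into the carrier's way. The pawl starts rubbing when the nose is about 32 short of the free ejector. The push takes about 5 N at the pawl, 10 to 20 N with the ejector
- beaker: clear glass beaker, 60 across, 70 high, standing beside the track; origin centre of its underside. Bystander
- bottle: amber bottle with a paper label, 52 across, 100 high, standing beside the parking bay; origin centre of its underside. Bystander
Mind the look-alikes: they are no part of the job. Of the things that look like the carrier, take the one that is farthest from the robot's base at the start.

How it is judged:
On the way:
1. the carrier stands flat in the track's loading end, let go (z of carrier in the frame of track below 0.01 m and x of carrier in the frame of track between -0.008 and 0.008 m and y of carrier in the frame of track between -0.12 and -0.02 m and angle between carrier's own z axis and vertical below 0.05 rad and contact force between the fingers and carrier below 0.1 N), for 0.2 s.
At the end, for the whole second after the job is handed in: The carrier stands flat in the track under the bridge (within 6 mm of the track's middle line, tilted less than 0.05 rad), at rest and let go, held by the pawl in its first notch: the ejector stays compressed by 6 to 14 mm. Beaker and bottle are within 30 mm of where they were (value of joint ejector between 0.006 and 0.014 m and y of carrier in the frame of track above -0.02 m and x of carrier in the frame of track between -0.006 and 0.006 m and z of carrier in the frame of track below 0.01 m and angle between carrier's own z axis and vertical below 0.05 rad and linear speed of carrier below 0.01 m/s and distance of each of beaker, bottle from where it was at the start of the episode below 0.03 m); the robot touches nothing.
It fails at once if the carrier is pushed on toward the second click (ejector past 33 mm) (value of joint ejector above 0.033 m).
It fails at once if the beaker or the bottle is moved by more than 30 mm or tipped over (distance of any of beaker, bottle from where it was at the start of the episode above 0.03 m or angle between any of beaker, bottle's own z axis and vertical above 0.5 rad).
It also fails if it takes over 51 s, if anything falls off the work surface, if the arm or the gripper's body presses on something with over 40 N, if the wrist force passes 120 N, or if a joint passes its speed limit or range.

## Working session

There is one attempt and no reset: what is moved stays moved. The work goes in short steps, Python scripts to look and compute and a shell command to move; the robot and the scene stay as the last step left them, time stands still between calls to the robot, and variables do not carry over. Pictures are saved under pics/ and viewed, about 8 in all and at most 12, crops included, and the job is handed in when it is done.

```bash
mkdir -p pics; cat > h.py <<'E'
from rig import *
import numpy as np, cv2
from scipy.spatial.transform import Rotation as R
def ray(s,u,v):
    K=np.array(s["mtx"]);T=np.array(s["T"])
    return T[:3,:3]@np.array([(u-K[0,2])/K[0,0],(v-K[1,2])/K[1,1],1]),T[:3,3]
def onz(s,u,v,z):
    d,o=ray(s,u,v); return o+d*(z-o[2])/d[2]
def proj(s,P):
    K=np.array(s["mtx"]);T=np.array(s["T"]);c=T[:3,:3].T@(np.array(P)-T[:3,3])
    return K[0,0]*c[0]/c[2]+K[0,2],K[1,1]*c[1]/c[2]+K[1,2]
E
python3 - <<'E'
from h import *
o=observe();print({k:np.round(v,3).tolist() for k,v in o.items()})
S={}
for c in("top","scene"):
    s=S[c]=snapshot(c);cv2.imwrite(f"pics/{c}0.png",s["image"][:,:,::-1]);print(c,np.round(s["T"],3).tolist(),np.round(s["mtx"],1).tolist())
zs=dict(middle_handle=.066,tail_post=.066,carrier=0,bay=0,track=0,bridge=.088,track_end=.006,beaker=0,bottle=0)
for c in S:
  for n,z in zs.items():
    for r in spot_point(n,c)[:4]:
        u,v=r["position"][0]*560,r["position"][1]*420
        print(c,n,round(r["confidence"],2),round(u),round(v),np.round(onz(S[c],u,v,z),3)[:2])
E
```

```text
{'t': 0.0, 'joint_pos': [-1.07, 0.69, -0.195, 1.566, 0.157, 0.902, -0.215], 'dq': [0.001, 0.0, -0.001, 0.001, -0.001, -0.0, 0.001], 'joint_efforts': [0.0, -53.962, -1.266, -15.855, 0.009, 0.009, -0.0], 'ee_pos': [0.281, 0.558, 0.23], 'tool_rot': [0.231, 0.973, -0.001, -0.0], 'contact_force': [-0.702, 1.202, 0.06], 'torque': [-0.042, 0.021, -0.033], 'opening': 0.085}
top [[-0.003, -0.998, 0.056, 0.428], [-1.0, 0.004, 0.016, 0.04], [-0.016, -0.056, -0.998, 1.126], [0.0, 0.0, 0.0, 1.0]] [[473.1, 0.0, 280.7], [0.0, 473.1, 209.6], [0.0, 0.0, 1.0]]
scene [[-0.812, 0.428, -0.397, 1.028], [0.584, 0.592, -0.556, 0.78], [-0.003, -0.683, -0.73, 1.059], [0.0, 0.0, 0.0, 1.0]] [[477.1, 0.0, 275.3], [0.0, 477.1, 207.3], [0.0, 0.0, 1.0]]
top middle_handle 0.95 415 213 [ 0.479 -0.242]
top middle_handle 0.65 426 293 [ 0.301 -0.264]
top middle_handle 0.57 328 273 [ 0.347 -0.048]
top tail_post 0.9 310 293 [ 0.303 -0.006]
top tail_post 0.65 452 220 [ 0.463 -0.323]
top tail_post 0.57 399 281 [ 0.327 -0.205]
top carrier 0.91 407 214 [ 0.479 -0.242]
top carrier 0.88 418 292 [ 0.296 -0.264]
top carrier 0.84 
[... 168 characters left out ...]
15 0.176]
top bottle 0.78 427 168 [ 0.59 -0.29]
scene middle_handle 0.7 231 154 [ 0.466 -0.247]
scene middle_handle 0.7 275 133 [ 0.289 -0.253]
scene middle_handle 0.65 299 172 [ 0.343 -0.055]
scene tail_post 0.66 275 144 [ 0.324 -0.207]
scene tail_post 0.6 321 174 [ 0.295 -0.006]
scene tail_post 0.56 220 141 [ 0.462 -0.321]
scene carrier 0.91 273 142 [ 0.278 -0.283]
scene carrier 0.91 298 186 [ 0.339 -0.06 ]
scene carrier 0.79 235 169 [ 0.459 -0.246]
scene carrier 0.71 233 155 [ 0.427 -0.309]
scene track 0.63 327 271 [0.476 0.246]
scene bridge 0.78 337 248 [0.456 0.252]
scene track_end 0.95 391 316 [0.438 0.448]
scene beaker 0.6 272 276 [0.605 0.173]
scene bottle 0.8 192 177 [ 0.593 -0.294]
```

```bash
python3 - <<'E'
import cv2
a=cv2.imread("pics/top0.png");cv2.imwrite("pics/topv.png",cv2.resize(a,(800,600),interpolation=cv2.INTER_CUBIC))
cv2.imwrite("pics/crop.png",cv2.resize(a[130:330,280:500],(660,600),interpolation=cv2.INTER_CUBIC))
E
```

```text
(no output)
```

View pics/topv.png

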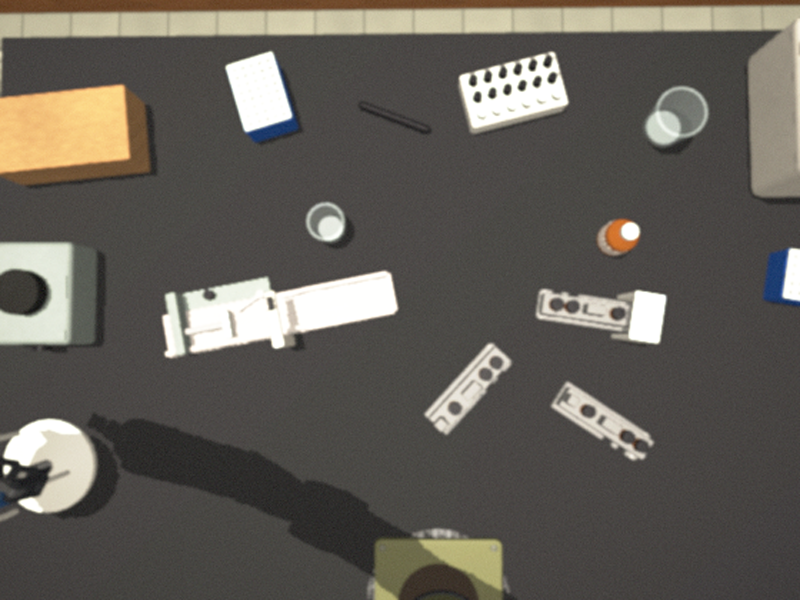

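View pics/crop.png

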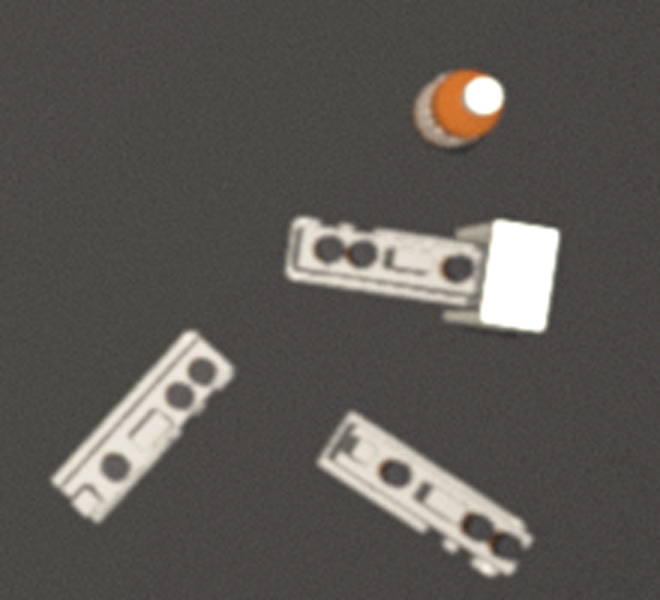

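The wanted carrier stands in the bay, at px (407,214) in the 560x420 top picture. Look-alikes are at (328,272) and (418,292). The bayed one is farthest from the base (0.54 m against 0.35 and 0.40) and the crop confirms it: nose to world +y, notches to +x. The track's open end is at about (262,207), with the bridge at (197,222). The beaker is at (232,159) and the bottle at (427,168).

```bash
cat >> h.py <<'E'
def plan(tgt,yaw,n):
    """rows to bring TCP to tgt with tool y at world angle yaw (mod pi), tool down"""
    o=observe();p=np.array(o["ee_pos"]);M=R.from_quat(o["tool_rot"]).as_matrix()
    a=np.arctan2(M[1,1],M[0,1]);da=(yaw-a+np.pi/2)%np.pi-np.pi/2
    d=(np.array(tgt)-p)/n;out=[]
    for i in range(n):
        b=a+da*i/n; y=np.array([np.cos(b),np.sin(b),0]);z=np.array([0,0,-1.]);x=np.cross(y,z)
        out.append([round(100*float(d@x),2),round(100*float(d@y),2),round(100*float(d@z),2),round(-da/n,3)])
    print("yaw now",round(a,3),"pos",np.round(p,4),"t",round(o["t"],2));print(out)
E
python3 -c "
from h import *
plan([.47,.12,.27],0,12)"
```

```text
yaw now 1.104 pos [0.2813 0.5582 0.2313] t 1.0
[[-3.05, -2.55, -0.32, np.float64(0.092)], [-3.27, -2.26, -0.32, np.float64(0.092)], [-3.46, -1.95, -0.32, np.float64(0.092)], [-3.63, -1.63, -0.32, np.float64(0.092)], [-3.76, -1.29, -0.32, np.float64(0.092)], [-3.86, -0.93, -0.32, np.float64(0.092)], [-3.93, -0.58, -0.32, np.float64(0.092)], [-3.97, -0.21, -0.32, np.float64(0.092)], [-3.97, 0.15, -0.32, np.float64(0.092)], [-3.94, 0.52, -0.32, np.float64(0.092)], [-3.88, 0.88, -0.32, np.float64(0.092)], [-3.78, 1.23, -0.32, np.float64(0.092)]]
```

```bash
python3 -m handwheel '[[-3,-2.5,-0.3,0.09,8.5],[-3.3,-2.3,-0.3,0.09,8.5],[-3.5,-2,-0.3,0.09,8.5],[-3.6,-1.6,-0.3,0.09,8.5],[-3.8,-1.3,-0.3,0.09,8.5],[-3.9,-0.9,-0.3,0.09,8.5],[-3.9,-0.6,-0.3,0.09,8.5],[-4,-0.2,-0.3,0.09,8.5],[-4,0.2,-0.3,0.09,8.5],[-3.9,0.5,-0.3,0.09,8.5],[-3.9,0.9,-0.3,0.1,8.5],[-3.8,1.2,-0.3,0.1,8.5]]' 40
python3 - <<'E'
from h import *
s=snapshot("wrist");cv2.imwrite("pics/w1.png",s["image"][:,:,::-1]);print(np.round(s["T"],3).tolist(),s["mtx"])
for n in("carrier","middle_handle","track","bridge","track_end"):
    for r in spot_point(n,"wrist")[:3]: print(n,round(r["confidence"],2),np.round(np.array(r["position"])*[560,420]))
plan([.47,-.2,.2],-.17,8)
E
```

```text
t: 2.2
ee_pos: [0.4757, 0.1199, 0.2677]
tool_rot: [0.707, 0.707, 0.0, 0.0]
contact_force: [-0.9, 0.6, 0.3]
opening: 0.0851
[[1.0, 0.001, 0.0, 0.476], [0.001, -0.952, -0.307, 0.197], [0.0, 0.307, -0.952, 0.41], [0.0, 0.0, 0.0, 1.0]] [[325.1922621    0.         274.83891283]
 [  0.         325.1922621  205.96314003]
 [  0.           0.           1.        ]]
carrier 0.82 [190. 278.]
carrier 0.68 [254.  50.]
carrier 0.62 [274. 374.]
middle_handle 0.74 [176. 306.]
track 0.57 [269.  61.]
bridge 0.81 [258.  49.]
yaw now 0.007 pos [0.4745 0.1227 0.2672] t 2.5
[[-4.03, -0.08, 0.84, np.float64(0.022)], [-4.03, 0.01, 0.84, np.float64(0.022)], [-4.03, 0.1, 0.84, np.float64(0.022)], [-4.03, 0.18, 0.84, np.float64(0.022)], [-4.02, 0.27, 0.84, np.float64(0.022)], [-4.02, 0.36, 0.84, np.float64(0.022)], [-4.01, 0.45, 0.84, np.float64(0.022)], [-4.0, 0.54, 0.84, np.float64(0.022)]]
```

View pics/w1.png

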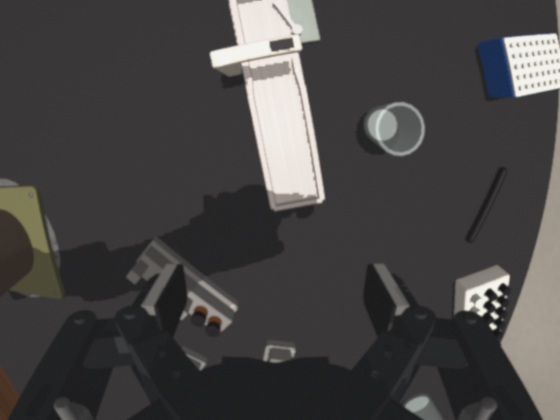

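```bash
cat >> h.py <<'E'
def rectify(s,x0,x1,y0,y1,z,ppm=2000):
    """metric top view at height z: column ~ +x, row ~ -y"""
    X,Y=np.meshgrid(np.arange(x0,x1,1/ppm),np.arange(y1,y0,-1/ppm))
    P=np.stack([X,Y,np.full_like(X,z)],-1);T=np.array(s["T"]);K=np.array(s["mtx"])
    c=(P-T[:3,3])@T[:3,:3];r=np.hypot(c[...,0],c[...,1]);th=np.arctan2(r,c[...,2])/np.maximum(r,1e-9)
    return cv2.remap(s["image"],(K[0,0]*c[...,0]*th+K[0,2]).astype(np.float32),(K[1,1]*c[...,1]*th+K[1,2]).astype(np.float32),cv2.INTER_LINEAR)[:,:,::-1].copy()
E
python3 - <<'E'
from h import *
s=snapshot("wrist");a=rectify(s,.38,.58,.02,.32,.024)
np.savez("w1.npz",image=s["image"],T=s["T"],mtx=s["mtx"])
g=cv2.GaussianBlur(a,(5,5),0).max(2)
C=[]
for y in np.arange(.085,.195,.01):
    row=g[int((.32-y)*2000)];on=np.flatnonzero(row>110)
    # keep largest run
    runs=np.split(on,np.flatnonzero(np.diff(on)>6)+1);r=max(runs,key=len)
    C.append((y,.38+r[0]/2000,.38+r[-1]/2000));print(np.round(C[-1],4))
C=np.array(C);k=np.polyfit(C[:,0],C[:,1:].mean(1),1);print("midline slope",k)
for x in np.arange(.38,.58,.02): cv2.line(a,(int((x-.38)*2000),0),(int((x-.38)*2000),6),(0,255,255),1)
for y in np.arange(.02,.32,.02): cv2.line(a,(0,int((.32-y)*2000)),(8,int((.32-y)*2000)),(0,255,255),1)
cv2.imwrite("pics/r1.png",a)
E
```

```text
[0.085  0.4685 0.5385]
[0.095  0.4665 0.5365]
[0.105  0.463  0.5345]
[0.115  0.461  0.5325]
[0.125 0.459 0.531]
[0.135 0.457 0.529]
[0.145 0.455 0.527]
[0.155 0.453 0.525]
[0.165  0.4515 0.523 ]
[0.175  0.4495 0.521 ]
[0.185  0.4475 0.519 ]
midline slope [-0.20022727  0.52014432]
```

```bash
python3 -m handwheel '[[-4,0,0.8,0.02,8.5],[-4,0,0.8,0.02,8.5],[-4,0.1,0.8,0.02,8.5],[-4,0.2,0.8,0.02,8.5],[-4,0.3,0.8,0.02,8.5],[-4,0.4,0.8,0.02,8.5],[-4,0.4,0.8,0.025,8.5],[-4,0.5,0.8,0.025,8.5],[0,0,0,0,8.5]]'
python3 - <<'E'
from h import *
s=snapshot("wrist");np.savez("w2.npz",image=s["image"],T=s["T"],mtx=s["mtx"])
a=rectify(s,.38,.58,-.36,-.10,.078)
for x in np.arange(.38,.58,.02): cv2.line(a,(int((x-.38)*2000),0),(int((x-.38)*2000),6),(0,255,255),1)
for y in np.arange(-.36,-.1,.02): cv2.line(a,(0,int((-.1-y)*2000)),(8,int((-.1-y)*2000)),(0,255,255),1)
b=cv2.imread("pics/r1.png");b=b[:520];cv2.imwrite("pics/r12.png",np.hstack([a,b]))
plan([.479,-.242,.15],-.17,1)
E
```

```text
t: 3.45
ee_pos: [0.4716, -0.2051, 0.2025]
tool_rot: [0.766, 0.643, -0.001, 0.001]
contact_force: [0.7, -0.4, -0.2]
opening: 0.0851
yaw now -0.169 pos [ 0.4722 -0.2014  0.2027] t 3.5
[[-3.89, 1.36, 5.27, np.float64(0.001)]]
```

View pics/r12.png

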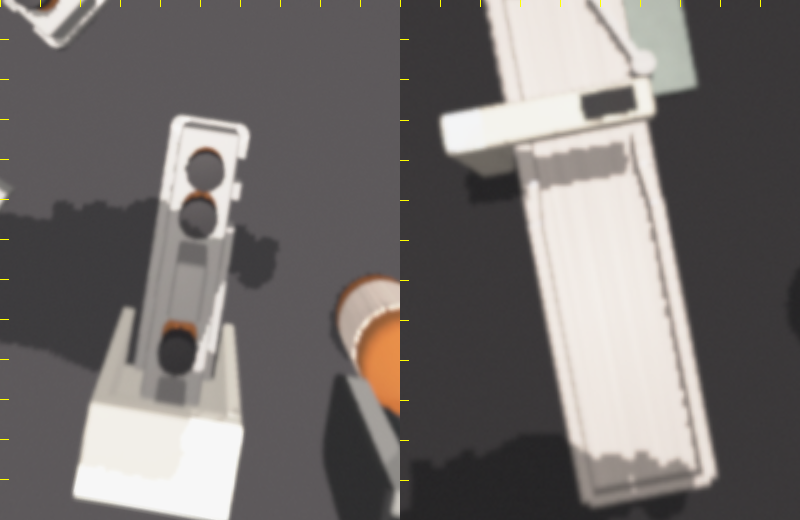

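Right panel: the track runs at yaw about 0.2, with its near end at (652,492) and the bridge at (550,115). Left panel: carrier in the bay, vials at (206,168), (198,215) and (178,350), handle at about (186,292). The bottle is well off to the right. Next I refine the carrier pose.

```bash
python3 - <<'E'
from h import *
s=dict(np.load("w2.npz"));a=rectify(s,.38,.58,-.36,-.10,.068,4000)
g=cv2.cvtColor(a,cv2.COLOR_BGR2GRAY)
c=cv2.HoughCircles(cv2.medianBlur(g,7),cv2.HOUGH_GRADIENT,1.5,60,param1=60,param2=22,minRadius=34,maxRadius=48)
for u,v,r in c[0]: print("circle",round(.38+u/4000,4),round(-.1-v/4000,4),round(r/4,1))
snapshot("wrist")
for n in("middle_handle","carrier"):
  for r in spot_point(n,"wrist")[:2]:
    p=np.array(r["position"])*[560,420]-s["mtx"][:2,2];th=np.hypot(*p)/s["mtx"][0,0]
    d=s["T"][:3,:3]@np.append(p/np.hypot(*p)*np.sin(th),np.cos(th));o=s["T"][:3,3];z=.066 if n[0]=="m" else 0
    print(n,r["confidence"],np.round(o+d*(z-o[2])/d[2],4))
E
```

```text
circle 0.4788 -0.2131 9.6
circle 0.4822 -0.1879 10.1
circle 0.4676 -0.2832 10.1
circle 0.4049 -0.1141 8.9
circle 0.4728 -0.1666 9.1
circle 0.4676 -0.2003 9.3
circle 0.4867 -0.2847 11.8
circle 0.4754 -0.2592 10.9
middle_handle 0.98 [ 0.4728 -0.2473  0.066 ]
middle_handle 0.83 [ 0.2959 -0.2718  0.066 ]
carrier 0.96 [ 0.3485 -0.0549 -0.    ]
carrier 0.89 [ 0.2936 -0.2703  0.    ]
```

```bash
python3 -c "
from h import *
plan([.4732,-.2465,.05],-.152,6)"
```

```text
yaw now -0.162 pos [ 0.4732 -0.1972  0.2033] t 3.65
[[-0.81, 0.13, 2.55, np.float64(-0.002)], [-0.81, 0.13, 2.55, np.float64(-0.002)], [-0.81, 0.13, 2.55, np.float64(-0.002)], [-0.81, 0.13, 2.55, np.float64(-0.002)], [-0.81, 0.13, 2.55, np.float64(-0.002)], [-0.81, 0.13, 2.55, np.float64(-0.002)]]
```

```bash
python3 -m handwheel '[[-1.6,0.25,1,-0.01,8.5],[-1.6,0.25,2,0,8.5],[-1.6,0.25,2,0,8.5],[0,0,3,0,8.5],[0,0,3,0,8.5],[0,0,2,0,8.5],[0,0,0,0,8.5]]'
python3 -c "
from h import *
plan([.4732,-.2465,.05],-.152,1);plan([.4732,-.2465,.05],-.152,1);snapshot('top');plan([.4732,-.2465,.05],-.152,1)"
```

```text
t: 4.35
ee_pos: [0.4717, -0.245, 0.0713]
tool_rot: [0.759, 0.651, -0.0, -0.003]
contact_force: [-1.1, -0.4, -0.3]
opening: 0.0849
yaw now -0.152 pos [ 0.4717 -0.245   0.0713] t 4.35
[[-0.13, 0.17, 2.13, np.float64(-0.0)]]
yaw now -0.152 pos [ 0.4717 -0.245   0.0713] t 4.35
[[-0.13, 0.17, 2.13, np.float64(-0.0)]]
yaw now -0.153 pos [ 0.4725 -0.2459  0.0727] t 4.4
[[-0.05, 0.07, 2.27, np.float64(-0.001)]]
```

```bash
python3 -m handwheel '[[-0.1,0.1,1.2,0,8.5],[0,0,1,0,8.5],[0,0,0,0,4],[0,0,0,0,1],[0,0,0,0,0.5],[0,0,0,0,0.5],[0,0,0,0,0.5],[0,0,0,0,0.5]]' 50
```

```text
t: 5.2
ee_pos: [0.4732, -0.2494, 0.0515]
tool_rot: [0.76, 0.65, 0.0, 0.0]
contact_force: [-0.2, -0.1, 1.4]
opening: 0.015
```

```bash
python3 -m handwheel '[[1,0,0,0,0.5],[1.5,0,0,0,0.5],[1.5,0,0,0,0.5],[1.5,0,0,0,0.5],[1,0,-0.1,0,0.5],[0.5,0,-0.5,0,0.5],[0,0,-2,0,0.5],[0,0,-3,0,0.5],[0,0,-3,0,0.5],[0,0,0,0,0.5]]'
python3 - <<'E'
from h import *
th=.1976;ex=np.array([np.cos(th),np.sin(th)]);ey=np.array([-np.sin(th),np.cos(th)]);o=np.array([.470,.250])
print(o-.13*ey)
s=snapshot("wrist");cv2.imwrite("pics/w3.png",s["image"][:,:,::-1])
plan([*(o-.13*ey),.137],th,10)
E
```

```text
t: 6.2
ee_pos: [0.486, -0.1803, 0.1404]
tool_rot: [0.76, 0.65, 0.002, 0.002]
contact_force: [0.3, -0.9, -3.1]
opening: 0.0146
[0.49552116 0.12252973]
yaw now -0.156 pos [ 0.485  -0.1799  0.1387] t 6.25
[[3.0, -0.36, 0.02, np.float64(-0.035)], [3.02, -0.26, 0.02, np.float64(-0.035)], [3.02, -0.15, 0.02, np.float64(-0.035)], [3.03, -0.05, 0.02, np.float64(-0.035)], [3.03, 0.06, 0.02, np.float64(-0.035)], [3.02, 0.17, 0.02, np.float64(-0.035)], [3.01, 0.28, 0.02, np.float64(-0.035)], [3.0, 0.38, 0.02, np.float64(-0.035)], [2.99, 0.49, 0.02, np.float64(-0.035)], [2.97, 0.59, 0.02, np.float64(-0.035)]]
```

View pics/w3.png

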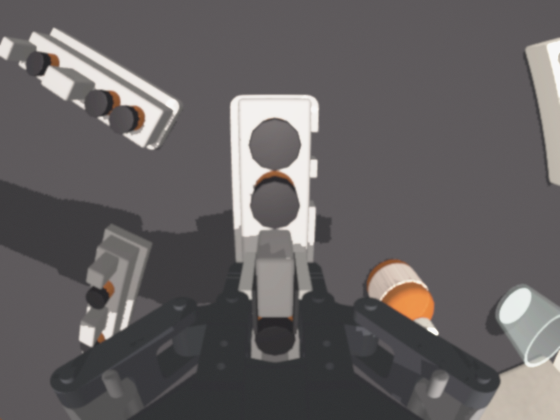

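The carrier hangs straight in the jaws: vial tops at (275,144) and (275,205), foot edges at columns 232 and 317. It is clear of the bay and the bottle at (400,285). I carry it over to the track.

```bash
python3 -m handwheel '[[2,-0.3,0,-0.035,0.5],[3,-0.3,0,-0.035,0.5],[3,-0.2,0,-0.035,0.5],[3,-0.1,0,-0.035,0.5],[3,0,0,-0.035,0.5],[3,0.1,0,-0.035,0.5],[3,0.2,0,-0.035,0.5],[3,0.3,0,-0.035,0.5],[3,0.4,0,-0.035,0.5],[2,0.4,0,-0.035,0.5],[1.5,0.4,0,0,0.5],[0,0,0,0,0.5]]'
python3 - <<'E'
from h import *
th=.1976;ex=np.array([np.cos(th),np.sin(th)]);ey=np.array([-np.sin(th),np.cos(th)]);o=np.array([.470,.250])
s=snapshot("wrist");np.savez("w4.npz",image=s["image"],T=s["T"],mtx=s["mtx"])
T=s["T"];tcp=np.array(observe()["ee_pos"])
plan([*(o-.13*ey),.137],th,1)
z=tcp[2]-.0505
def view(zz,ppm=2000):
    a=rectify(s,.36,.56,.10,.36,zz,ppm)
    return a
a=view(.024);b=view(z+.068)
for q in(a,b):
  for x in np.arange(.36,.56,.02): cv2.line(q,(int((x-.36)*2000),0),(int((x-.36)*2000),6),(0,255,255),1)
  for y in np.arange(.1,.36,.02): cv2.line(q,(0,int((.36-y)*2000)),(8,int((.36-y)*2000)),(0,255,255),1)
cv2.imwrite("pics/r4.png",np.hstack([a,b]))
g=cv2.cvtColor(rectify(s,.36,.56,.10,.36,z+.068,4000),cv2.COLOR_BGR2GRAY)
c=cv2.HoughCircles(cv2.medianBlur(g,7),cv2.HOUGH_GRADIENT,1.5,60,param1=60,param2=22,minRadius=36,maxRadius=48)
M=R.from_quat(observe()["tool_rot"]).as_matrix()
for u,v,r in c[0]:
    p=np.array([.36+u/4000,.36-v/4000,z+.068]);print("circle",np.round(p[:2],4),round(r/4,1),"tool mm",np.round(1000*M.T@(p-tcp),1))
E
```

```text
t: 7.45
ee_pos: [0.4885, 0.1199, 0.1359]
tool_rot: [0.633, 0.774, -0.0, -0.001]
contact_force: [0.6, 0.3, -3.6]
opening: 0.0152
yaw now 0.197 pos [0.4885 0.1175 0.1361] t 7.5
[[0.36, 0.78, -0.09, np.float64(-0.001)]]
circle [0.4813 0.1566] 10.0 tool mm [ 39.7   0.5 -17.5]
circle [0.5379 0.1866] 9.3 tool mm [ 58.1  61.9 -17.6]
circle [0.4772 0.1802] 10.7 tool mm [ 63.7   1.1 -17.5]
circle [0.4472 0.2158] 9.7 tool mm [104.5 -21.4 -17.4]
circle [0.5529 0.1798] 9.6 tool mm [ 48.5  75.3 -17.7]
```

View pics/r4.png

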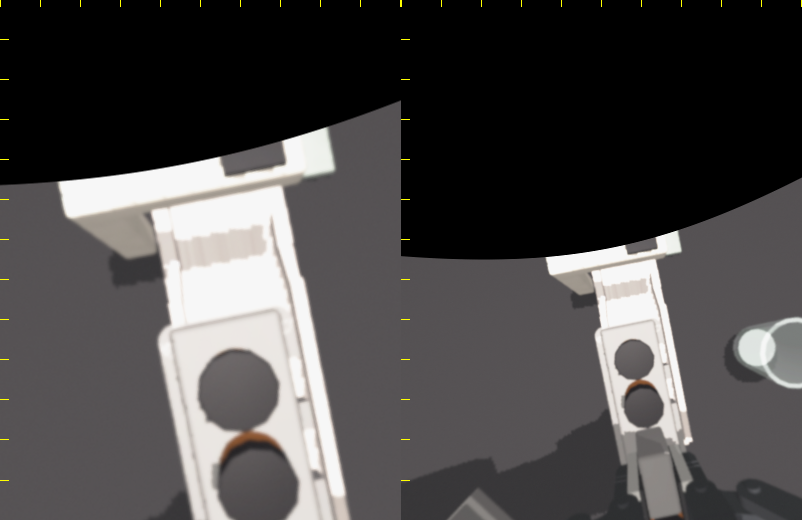

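```bash
python3 - <<'E'
from h import *
th=.1976;ex=np.array([np.cos(th),np.sin(th)]);ey=np.array([-np.sin(th),np.cos(th)])
for f,ys in(("w1.npz",np.arange(.10,.19,.01)),("w4.npz",np.arange(.135,.2,.008))):
    s=dict(np.load(f));a=cv2.GaussianBlur(rectify(s,.36,.56,.08,.36,.024,4000),(5,5),0).max(2).astype(float)
    P=[]
    for y in ys:
        r=a[int((.36-y)*4000)];x0=.5548-.2002*y  # expected right edge
        i0=int((x0-.008-.36)*4000);i1=int((x0+.008-.36)*4000)
        j=i0+np.argmin(np.diff(r[i0:i1]));P.append((.36+j/4000,y))
    P=np.array(P);k=np.polyfit(P[:,1],P[:,0],1);print(f,"edge fit",k,"lateral mm",np.round(1000*np.median(P@ex),2),np.round(1000*(P@ex),1))
C=np.array([[.4772,.1802],[.4813,.1566]]);print("carrier lateral",1000*C@ex)
E
```

```text
w1.npz edge fit [-0.19666667  0.55464444] lateral mm 544.48 [543.7 544.2 544.7 544.7 544.2 544.5 544.  544.5 544.5]
w4.npz edge fit [-0.19375     0.55446736] lateral mm 544.73 [544.5 544.6 544.7 544.8 544.6 544.7 545.1 544.9 544.8]
carrier lateral [503.29020732 502.67735183]
```

```bash
python3 -m handwheel '[[0.8,0.35,0,0,0.5],[0.8,0.3,1,0,0.5],[0,0,2,0,0.5],[0,0,1.5,0,0.5],[0,0,1,0,0.5],[0,0,0,0,0.5],[0,0,0,0,0.5]]'
python3 - <<'E'
from h import *
th=.195;ex=np.array([np.cos(th),np.sin(th)]);ey=np.array([-np.sin(th),np.cos(th)])
s=snapshot("wrist");np.savez("w5.npz",image=s["image"],T=s["T"],mtx=s["mtx"])
tcp=np.array(observe()["ee_pos"]);z=tcp[2]-.0505;print("under",z,tcp)
g=cv2.cvtColor(rectify(s,.36,.56,.10,.36,z+.068,4000),cv2.COLOR_BGR2GRAY)
c=cv2.HoughCircles(cv2.medianBlur(g,7),cv2.HOUGH_GRADIENT,1.5,60,param1=60,param2=22,minRadius=36,maxRadius=48)
for u,v,r in c[0]:
    p=np.array([.36+u/4000,.36-v/4000]);print("circle lat,long",np.round(1000*p@ex,1),np.round(1000*p@ey,1),round(r/4,1))
a=cv2.GaussianBlur(rectify(s,.36,.56,.08,.36,.024,4000),(5,5),0).max(2).astype(float);P=[]
for y in np.arange(.135,.2,.008):
    r=a[int((.36-y)*4000)];x0=.5546-.196*y;i0=int((x0-.006-.36)*4000);i1=int((x0+.006-.36)*4000)
    P.append((.36+(i0+np.argmin(np.diff(r[i0:i1])))/4000,y))
print("edge",np.round(1000*np.array(P)@ex,1))
a=s["image"][:,:,::-1].copy();cv2.imwrite("pics/w5.png",cv2.resize(a[:300,130:430],(600,600)))
E
```

```text
t: 8.2
ee_pos: [0.4931, 0.1335, 0.0822]
tool_rot: [0.635, 0.772, -0.0, -0.0]
contact_force: [0.2, -0.3, -2.9]
opening: 0.0153
under 0.03209637813421867 [0.4933995  0.1335877  0.08259638]
circle lat,long 581.2 79.2 11.2
circle lat,long 509.6 72.7 9.7
circle lat,long 509.1 97.3 10.4
circle lat,long 509.9 3.1 9.7
edge [544.2 544.2 544.1 544.1 544.2 544.3 544.1 544.5 544.3]
```

View pics/w5.png

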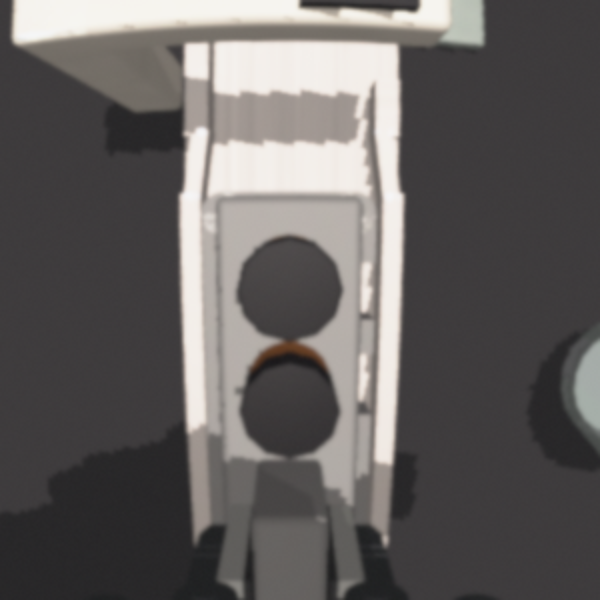

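The carrier (foot columns 203–373) sits centred between the walls (180 and 403), with its nose at row 195 where the funnel begins. The bridge near edge is at row 40. I go forward 26 mm, then down.

```bash
python3 -m handwheel '[[1.3,0,0,0,0.5],[1.3,0,0,0,0.5],[0,0,0.8,0,0.5],[0,0,0.6,0,0.5],[0,0,0,0,0.5]]'; python3 -c "
from h import *
for i in range(3): snapshot('top');o=observe();print(o['t'],np.round(o['ee_pos'],4),np.round(o['contact_force'],1))"
```

```text
t: 8.75
ee_pos: [0.4877, 0.1588, 0.0674]
tool_rot: [0.635, 0.772, -0.001, -0.0]
contact_force: [-0.0, 0.4, -3.1]
opening: 0.0151
8.8 [0.4878 0.1585 0.0677] [ 0.6 -0.6 -3.8]
8.85 [0.4878 0.1584 0.0679] [ 0.8 -0.2 -2.8]
8.9 [0.4879 0.1584 0.0681] [-0.2 -0.6 -3.6]
```

```bash
python3 -m handwheel '[[0,0,0.4,0,0.5],[0,0,0.4,0,0.5],[0,0,0.25,0,0.5],[0,0,0,0,0.5],[0,0,0,0,0.5]]'; python3 -c "
from h import *
for i in range(3): snapshot('top');o=observe();print(o['t'],np.round(o['ee_pos'],4),np.round(o['contact_force'],1))"
```

```text
t: 9.4
ee_pos: [0.4879, 0.1591, 0.0577]
tool_rot: [0.635, 0.772, -0.0, -0.0]
contact_force: [0.3, -0.0, -2.9]
opening: 0.0149
9.45 [0.4879 0.1591 0.0577] [-0.2  0.1 -3.1]
9.5 [0.4879 0.1591 0.0577] [ 0.6  0.6 -3.6]
9.55 [0.4879 0.1591 0.0577] [-0.3  0.3 -3. ]
```

```bash
python3 -m handwheel '[[0,0,0.1,0,0.5],[0,0,0.1,0,0.5],[0,0,0,0,0.5]]'; python3 -c "
from h import *
o=observe();print(o['t'],np.round(o['ee_pos'],4),np.round(o['contact_force'],1),np.round(o['torque'],2))"
```

```text
t: 9.85
ee_pos: [0.4878, 0.1591, 0.0574]
tool_rot: [0.635, 0.772, 0.0, 0.0]
contact_force: [-4.1, -0.6, 15.1]
opening: 0.015
9.85 [0.4878 0.1591 0.0574] [-4.1 -0.6 15.1] [-0.12  0.62  0.05]
```

```bash
python3 -m handwheel '[[0,0,-0.1,0,0.5],[0,0,0,0,3],[0,0,0,0,5],[0,0,0,0,5],[0,0,0,0,5],[0,0,-1,0,5]]'; python3 - <<'E'
from h import *
o=observe();print(o['t'],np.round(o['ee_pos'],4),np.round(o['contact_force'],1))
th=.195;ex=np.array([np.cos(th),np.sin(th)]);ey=np.array([-np.sin(th),np.cos(th)])
s=snapshot("wrist")
g=cv2.cvtColor(rectify(s,.36,.56,.10,.36,.074,4000),cv2.COLOR_BGR2GRAY)
c=cv2.HoughCircles(cv2.medianBlur(g,7),cv2.HOUGH_GRADIENT,1.5,60,param1=60,param2=22,minRadius=36,maxRadius=48)
for u,v,r in c[0]:
    p=np.array([.36+u/4000,.36-v/4000]);print("circle lat,long",np.round(1000*p@ex,1),np.round(1000*p@ey,1),round(r/4,1))
cv2.imwrite("pics/w6.png",s["image"][:,:,::-1])
E
```

```text
t: 10.45
ee_pos: [0.4872, 0.1589, 0.0662]
tool_rot: [0.635, 0.772, -0.001, -0.001]
contact_force: [-0.4, -0.7, -0.3]
opening: 0.0498
10.45 [0.4872 0.1589 0.0662] [-0.4 -0.7 -0.3]
circle lat,long 509.7 98.7 10.1
circle lat,long 510.0 123.1 10.4
circle lat,long 509.3 26.9 10.1
circle lat,long 516.7 141.6 9.3
```

View pics/w6.png

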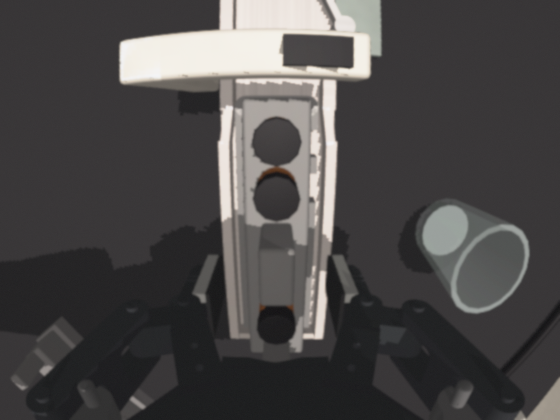

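The carrier stands in the loading end, centred and let go: vials at (276,140), (276,197) and (276,323). That puts it at track y of about -0.090. The beaker at (472,255) is untouched. Now I slide the open jaws back to the tail post.

```bash
python3 -m handwheel '[[-2,0.05,0,0,5],[-2,0.05,0,0,5],[-1.7,0,0,0,5],[-1,0,0.4,0,5],[0,0,0.4,0,5],[0,0,0,0,5],[0,0,0,0,5]]'; python3 - <<'E'
from h import *
th=.195;ex=np.array([np.cos(th),np.sin(th)]);ey=np.array([-np.sin(th),np.cos(th)])
for i in range(2): snapshot("wrist");o=observe();p=np.array(o["ee_pos"]);print(np.round([p[:2]@ex,p[:2]@ey,p[2]],4),np.round(o["contact_force"],1))
E
```

```text
t: 11.2
ee_pos: [0.5015, 0.095, 0.0586]
tool_rot: [0.635, 0.773, 0.0, -0.001]
contact_force: [-0.1, 0.0, -0.4]
opening: 0.0497
[ 0.5105 -0.0041  0.0587] [0.4 0.7 0.9]
[ 0.5105 -0.0042  0.0588] [0.2 0.8 0.7]
```

```bash
python3 -m handwheel '[[-0.1,-0.05,0.1,0,3],[0,0,0,0,1],[0,0,0,0,0.5],[0,0,0,0,0.5],[0,0,0,0,0.5]]' 60
python3 -c "
from h import *
o=observe();print(o['t'],np.round(o['ee_pos'],4),np.round(o['contact_force'],1),np.round(o['torque'],2))"
python3 - <<'E'
from h import *
s=snapshot("top")
for c in("top","scene"):
  s=snapshot(c)
  for r in spot_point("ejector",c)[:2]: 
    u,v=np.array(r["position"])*[560,420];print(c,r["confidence"],round(u),round(v),np.round(onz(s,u,v,.03),3))
cv2.imwrite("pics/e.png",cv2.resize(snapshot("top")["image"][170:270,90:290,::-1],(800,400),interpolation=cv2.INTER_CUBIC))
E
```

```text
t: 11.8
ee_pos: [0.5015, 0.0926, 0.0579]
tool_rot: [0.635, 0.772, 0.0, -0.0]
contact_force: [-1.3, -0.7, 2.0]
opening: 0.015
11.8 [0.5015 0.0926 0.0579] [-1.3 -0.7  2. ] [0.08 0.1  0.03]Traceback (most recent call last):
  File "<stdin>", line 5, in <module>
ValueError: it knows: bay, beaker, bottle, bridge, carrier, middle_handle, tail_post, track, track_end
```

```bash
cat > st.py <<'E'
from h import *
o=observe();th=.195;p=np.array(o["ee_pos"]);f=np.array(o["contact_force"])
ex=np.array([np.cos(th),np.sin(th)]);ey=np.array([-np.sin(th),np.cos(th)])
print("t",round(o["t"],2),"lat %.1f long %.1f z %.1f"%(1e3*p[:2]@ex,1e3*p[:2]@ey,1e3*p[2]),"F lat %.1f long %.1f up %.1f"%(f[:2]@ex,f[:2]@ey,f[2]),"open",round(o["opening"],4))
E
python3 -m handwheel '[[0.5,0,-0.05,0,0.5],[1,0,0,0,0.5],[1,0,0,0,0.5],[0.5,0,0,0,0.5]]' >/dev/null; python3 st.py
python3 -m handwheel '[[0.5,0,0,0,0.5],[0.5,0,0,0,0.5]]' >/dev/null; python3 st.py
python3 - <<'E'
from h import *
cv2.imwrite("pics/e.png",cv2.resize(snapshot("top")["image"][180:270,100:280,::-1],(800,400),interpolation=cv2.INTER_CUBIC))
E
```

```text
t 12.3 lat 509.8 long 25.9 z 58.0 F lat -0.9 long 0.4 up -2.5 open 0.0149
t 12.5 lat 509.9 long 34.0 z 58.2 F lat -0.1 long -0.1 up -2.0 open 0.0151
```

View pics/e.png

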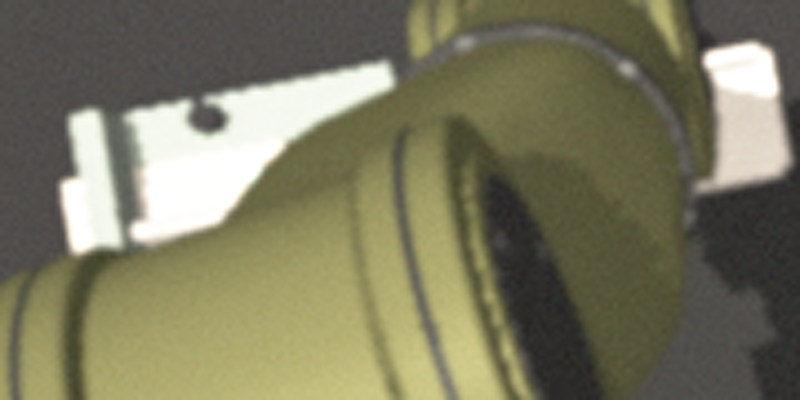

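The arm hides the latch in the top picture; only the end block at (95,180) and the track's near end at (745,115) show. I take the ejector plate from the very first top picture instead, at px (163,226).

```bash
python3 - <<'E'
from h import *
s=snapshot("top");th=.195;ex=np.array([np.cos(th),np.sin(th)]);ey=np.array([-np.sin(th),np.cos(th)])
for u in(157,160,163,166):
  p=onz(s,u,226,.035);print(u,np.round(1000*p[:2]@ey-154,1),np.round(1000*p[:2]@ex,1))
a=cv2.imread("pics/top0.png")[:,:,1];print(a[226,145:190])
E
python3 -m handwheel '[[0.5,0,0,0,0.5],[0.5,0,0,0,0.5]]' >/dev/null; python3 st.py
python3 -m handwheel '[[0.4,0,0,0,0.5],[0.3,0,0,0,0.5]]' >/dev/null; python3 st.py
```

```text
157 96.2 510.8
160 89.4 509.4
163 82.5 508.0
166 75.7 506.7
[254 254 253 252 252 252 252 251 251 252 254 255 255 255 255 255 195 159
 171 188 229 253 255 255 255 255 255 255 255 255 255 255 255 255 255 255
 255 255 255 255 255 255 255 255 255]
t 12.8 lat 510.1 long 43.4 z 58.3 F lat 0.2 long -1.0 up -2.5 open 0.0152
t 13.0 lat 510.0 long 51.1 z 58.3 F lat -0.6 long -0.1 up -2.7 open 0.0148
```

```bash
python3 -m handwheel '[[0.4,0,0,0,0.5],[0.4,0,0,0,0.5]]' >/dev/null; python3 st.py
python3 -m handwheel '[[0.4,0,0,0,0.5]]' >/dev/null; python3 st.py
python3 -m handwheel '[[0.4,0,0,0,0.5]]' >/dev/null; python3 st.py
python3 -m handwheel '[[0.4,0,0,0,0.5]]' >/dev/null; python3 st.py
```

```text
t 13.2 lat 510.1 long 58.8 z 58.3 F lat -0.5 long 0.4 up -2.3 open 0.0145
t 13.3 lat 510.0 long 62.9 z 58.3 F lat -0.0 long -0.5 up -1.0 open 0.0147
t 13.4 lat 510.0 long 66.9 z 58.3 F lat -0.6 long 0.3 up -1.8 open 0.0149
t 13.5 lat 509.7 long 70.7 z 58.3 F lat -0.8 long -3.3 up -0.8 open 0.0147
```

```bash
for i in 1 2 3 4; do python3 -m handwheel '[[0.3,0,0,0,0.5]]' >/dev/null; python3 st.py; done
```

```text
t 13.6 lat 509.5 long 72.8 z 58.3 F lat -1.9 long -4.6 up -0.5 open 0.0147
t 13.7 lat 509.5 long 75.5 z 58.3 F lat -1.8 long -3.1 up -0.8 open 0.0147
t 13.8 lat 509.5 long 78.7 z 58.3 F lat -1.0 long -5.5 up 1.4 open 0.0148
t 13.9 lat 509.7 long 81.9 z 58.3 F lat -0.7 long -3.7 up -0.1 open 0.0151
```

```bash
for i in 1 2 3 4; do python3 -m handwheel '[[0.3,0,0,0,0.5]]' >/dev/null; python3 st.py; done
```

```text
t 14.0 lat 509.8 long 85.7 z 58.2 F lat -1.6 long -2.7 up -0.8 open 0.0149
t 14.1 lat 509.9 long 89.3 z 58.2 F lat -1.5 long -2.4 up -0.5 open 0.0148
t 14.2 lat 509.8 long 91.7 z 58.2 F lat -1.6 long -6.8 up -0.2 open 0.015
t 14.3 lat 509.6 long 92.8 z 58.3 F lat -3.0 long -8.4 up 2.1 open 0.0147
```

```bash
for i in 1 2 3 4; do python3 -m handwheel '[[0.15,0,0,0,0.5]]' >/dev/null; python3 st.py; done
```

```text
t 14.4 lat 509.6 long 94.0 z 58.4 F lat -2.0 long -9.2 up 3.0 open 0.0143
t 14.5 lat 509.5 long 95.0 z 58.4 F lat -1.6 long -9.3 up 2.2 open 0.0151
t 14.6 lat 509.5 long 96.3 z 58.4 F lat -2.7 long -9.3 up 2.3 open 0.0149
t 14.7 lat 509.5 long 97.7 z 58.4 F lat -2.2 long -9.4 up 2.0 open 0.0149
```

```bash
for i in 1 2 3 4; do python3 -m handwheel '[[0.1,0,0,0,0.5]]' >/dev/null; python3 st.py; done
```

```text
t 14.8 lat 509.5 long 98.6 z 58.4 F lat -2.1 long -8.7 up 1.6 open 0.0149
t 14.9 lat 509.5 long 99.6 z 58.5 F lat -2.3 long -8.6 up 2.6 open 0.0147
t 15.0 lat 509.6 long 101.2 z 58.4 F lat -1.9 long -6.2 up 1.7 open 0.015
t 15.1 lat 509.5 long 102.0 z 58.4 F lat -3.3 long -9.1 up 2.2 open 0.0152
```

```bash
for i in 1 2; do python3 -m handwheel '[[0.1,0,0,0,0.5]]' >/dev/null; python3 st.py; done; echo back
for i in 1 2 3 4; do python3 -m handwheel '[[-0.1,0,0,0,0.5]]' >/dev/null; python3 st.py; done
```

```text
t 15.2 lat 509.4 long 102.3 z 58.4 F lat -2.2 long -10.4 up 2.8 open 0.0145
t 15.3 lat 509.3 long 102.7 z 58.5 F lat -2.5 long -11.7 up 4.4 open 0.0147
back
t 15.4 lat 509.3 long 102.8 z 58.4 F lat -1.8 long -6.8 up 1.1 open 0.015
t 15.5 lat 509.4 long 102.8 z 58.3 F lat -2.5 long -5.4 up 0.2 open 0.0152
t 15.6 lat 509.5 long 102.3 z 58.3 F lat -1.2 long -5.6 up 0.2 open 0.0149
t 15.7 lat 509.6 long 101.4 z 58.3 F lat -2.2 long -4.9 up 0.6 open 0.0148
```

```bash
for i in 1 2 3; do python3 -m handwheel '[[-0.1,0,0,0,0.5]]' >/dev/null; python3 st.py; done
```

```text
t 15.8 lat 509.7 long 100.5 z 58.3 F lat -1.9 long -5.6 up 0.3 open 0.0147
t 15.9 lat 509.8 long 100.0 z 58.3 F lat -1.5 long -3.0 up -1.7 open 0.0147
t 16.0 lat 510.0 long 99.9 z 58.3 F lat -1.5 long -2.3 up -2.7 open 0.0149
```

```bash
for i in 1 2 3; do python3 -m handwheel '[[-0.1,0,0,0,0.5]]' >/dev/null; python3 st.py; done
```

```text
t 16.1 lat 510.1 long 99.8 z 58.2 F lat -1.7 long 1.0 up -2.7 open 0.0149
t 16.2 lat 510.3 long 99.7 z 58.1 F lat -1.0 long 3.0 up -4.4 open 0.015
t 16.3 lat 510.4 long 99.5 z 58.1 F lat 0.1 long 6.4 up -5.2 open 0.0153
```

Pulled back, it holds at 99.8 mm while the force swings to +6.4 N, so the pawl has caught 8.5 mm past the ejector contact at about 91.3. I relax the pull, release and rise.

```bash
python3 -m handwheel '[[0.15,0,0,0,0.5],[0.1,0,0,0,0.5],[0,0,0,0,0.5]]' >/dev/null; python3 st.py
python3 -m handwheel '[[0,0,0,0,1.8],[0,0,0,0,3],[0,0,0,0,4.5],[0,0,0,0,4.5],[0,0,0,0,4.5]]' >/dev/null; python3 st.py
python3 -m handwheel '[[0,0,-1,0,4.5],[0,0,-3,0,4.5],[-2,0,-4,0,4.5],[-4,0,-4,0,4.5],[-4,0,-3,0,4.5],[-4,0,-1,0,4.5],[-2,0,0,0,4.5],[0,0,0,0,4.5],[0,0,0,0,4.5]]' >/dev/null; python3 st.py
python3 - <<'E'
from h import *
th=.195;ex=np.array([np.cos(th),np.sin(th)]);ey=np.array([-np.sin(th),np.cos(th)])
s=snapshot("wrist");cv2.imwrite("pics/w7.png",s["image"][:,:,::-1])
g=cv2.cvtColor(rectify(s,.36,.56,.06,.36,.074,4000),cv2.COLOR_BGR2GRAY)
c=cv2.HoughCircles(cv2.medianBlur(g,7),cv2.HOUGH_GRADIENT,1.5,60,param1=60,param2=22,minRadius=36,maxRadius=48)
for u,v,r in c[0]:
    p=np.array([.36+u/4000,.36-v/4000]);print("circle lat,long",np.round(1000*p@ex,1),np.round(1000*p@ey,1),round(r/4,1))
for c in("top","scene"):
  s=snapshot(c)
  for n in("beaker","bottle","tail_post","middle_handle"):
    for r in spot_point(n,c)[:2]:
      u,v=np.array(r["position"])*[560,420];p=onz(s,u,v,0 if n[0]=="b" else .072);print(c,n,round(r["confidence"],2),np.round(p[:2],3),"lat/long",np.round(1e3*p[:2]@ex),np.round(1e3*p[:2]@ey))
E
```

```text
t 16.6 lat 510.1 long 99.7 z 58.3 F lat -0.5 long 3.5 up -4.0 open 0.0151
t 17.1 lat 510.4 long 98.8 z 58.4 F lat 0.6 long 0.0 up -0.9 open 0.0452
t 18.0 lat 509.7 long -55.9 z 214.0 F lat 0.9 long 1.1 up -1.5 open 0.0453
circle lat,long 506.5 105.8 11.4
top beaker 0.9 [0.614 0.179] lat/long 638.0 57.0
top bottle 0.78 [ 0.592 -0.289] lat/long 525.0 -398.0
top bottle 0.52 [0.433 0.453] lat/long 513.0 361.0
top tail_post 0.89 [ 0.338 -0.204] lat/long 292.0 -266.0
top tail_post 0.59 [0.486 0.199] lat/long 516.0 101.0
top middle_handle 0.88 [0.471 0.268] lat/long 514.0 172.0
top middle_handle 0.6 [ 0.342 -0.049] lat/long 326.0 -115.0
scene beaker 0.67 [0.601 0.177] lat/long 623.0 57.0
scene bottle 0.94 [ 0.595 -0.286] lat/long 528.0 -396.0
scene tail_post 0.94 [ 0.301 -0.001] lat/long 295.0 -59.0
scene tail_post 0.65 [0.486 0.199] lat/long 516.0 101.0
scene middle_handle 0.62 [0.462 0.263] lat/long 504.0 169.0
scene middle_handle 0.61 [ 0.356 -0.041] lat/long 341.0 -109.0
```

View pics/w7.png

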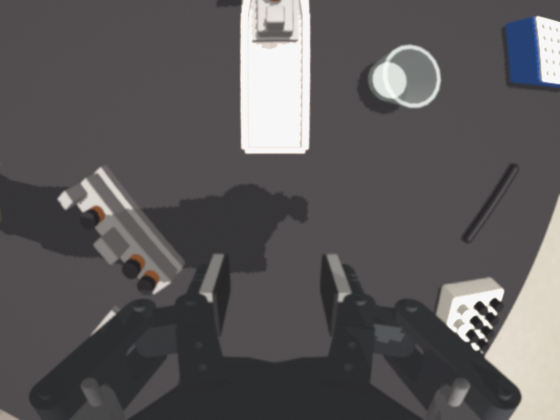

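The tail post is at (275,15) in the track, near the bridge, and the jaws are free. The beaker at (405,80) is standing. Last check with the top camera.

```bash
python3 - <<'E'
from h import *
s=snapshot("top");t=cv2.imread("pics/top0.png")
a=s["image"][:,:,::-1];f=lambda q:cv2.resize(q[190:260,105:290],(792,300),interpolation=cv2.INTER_CUBIC)
cv2.imwrite("pics/end.png",np.vstack([f(t),f(a)]))
E
```

```text
(no output)
```

View pics/end.png

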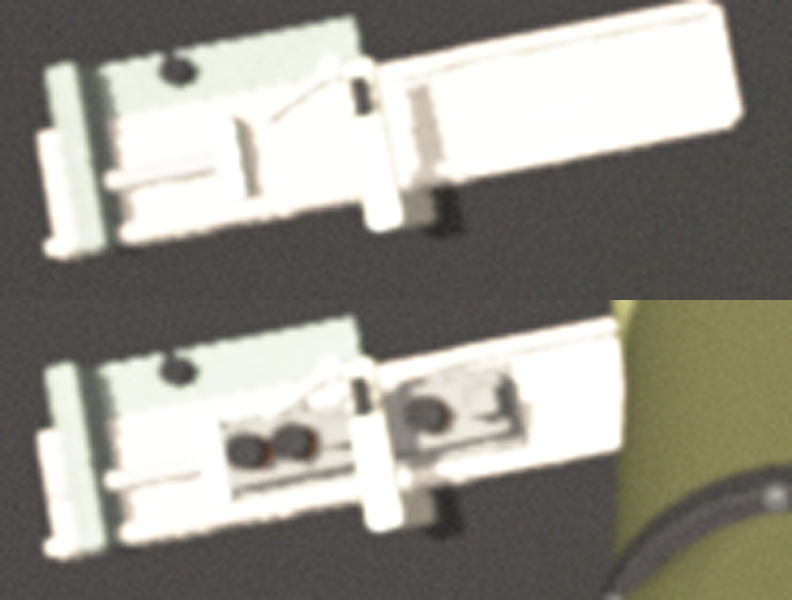

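The carrier lies flat under the bridge, nose at column 222. The ejector's shadow edge was at about 243 before, so it is roughly 10 mm in. The pawl arm rests in the front notch.

```bash
python3 -c "
from h import *
print(job_done())"
```

```text
the job is handed in; nothing more can be done
None
```

The carrier is caught by the pawl at the first click and let go; I handed the job in at about 18 s of the 51 s allowed.

- **Loading:** I drew the carrier about 60 mm out of the bay by its middle handle. I set it down in the loading end at track y of about -0.09, within about 1 mm of the middle line, and let go.
- **Push:** I pushed it by the tail post in 1 to 4 mm steps. The pawl rubbed at about 4 N, and the ejector met the nose at about 9 N. I stopped about 11 mm past ejector contact, well short of the second click.
- **Click check:** The click hardly showed in the push force, only one brief drop from 8.6 to 6.2 N. I confirmed it by pulling back: the carrier stopped 8.5 mm past ejector contact and held against 6 N.
- **After release:** The tail post stayed at 101 mm along the track line, against 99.8 mm while held; uncaught it would have gone back to about 91. The top picture shows the ejector pushed in by roughly 10 mm.
- **Bystanders:** The beaker and bottle read within about 5 mm of their first positions, which is within the spread of the two cameras.

The vial check failed on the last wrist picture because the carrier was out of its view. The ejector reading itself is not reported, so its compression is inferred from forces and pictures.

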